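Feel three ball-valve levers for binding

TASK

One of the three ball valves on the stand binds. Swing the levers lightly through their arcs to feel how they run: leave each one that runs freely fully open, in line with its pipe; push the binding one only until you feel it clearly tighten, never force it, then swing it back and leave it fully shut, square to its pipe. Keep the bench things where they are.

Things in the scene. Friction and masses are not known exactly. Their poses are not given: they have to be found in the camera images.
- valve_1: one of three look-alike brass ball valves, fixed on dark steel feet (74 x 84 mm, 8 mm thick); any of them may be the binding one. Origin: underside of the foot, below the lever's pivot axis (z, up). The pipe (44 mm wide, 94 mm long, top at 69 mm, with a 22 mm bonnet up to 84 mm) lies along y. End stops, shut and open, yield like a bind. Over 20 N on lever or valve, pushed or squeezed, harms it
- grip_1 (a point): middle of the black sleeve of valve 1's lever, 100 mm from the pivot axis and 90.5 mm above the bench. The sleeve is 20 mm wide, 14 mm high (83.5 to 97.5 mm above the bench), 60 to 136 mm from the pivot, and nothing lies under it beyond the pipe. The point's x axis points along the lever from sleeve to pivot
- handle_1: valve 1's lever; origin on the pivot axis 88 mm above the bench, x from sleeve to pivot. Shut: along the valve's -x, square to the pipe. Fully open: a quarter turn clockwise from above, along its +y. Starts 0.2 to 0.4 rad open. A sound lever drags evenly, 1 to 2 N at the sleeve; a binding one tightens from somewhere at 0.5 to 0.8 rad on, by about 0.45 N per mm; it yields, does not halt, and springs back
- valve_2: a like ball valve in another place; same sizes, same origin and axes as valve_1, same end stops, and just as likely to be the binding one
- grip_2 (a point): middle of the black sleeve of valve 2's lever; same sizes and axes as grip_1
- handle_2: valve 2's lever; same axes, positions, start and behaviour, sound or binding, as told for handle_1
- valve_3: a like ball valve in another place; same sizes, same origin and axes as valve_1, same end stops, and just as likely to be the binding one
- grip_3 (a point): middle of the black sleeve of valve 3's lever; same sizes and axes as grip_1
- handle_3: valve 3's lever; same axes, positions, start and behaviour, sound or binding, as told for handle_1
- oil_bottle: bystander: yellow bottle, 46 mm wide, 135 mm high; origin in the middle of its underside
- tape_roll: bystander: black roll of tape lying flat, 104 mm wide, 24 mm high; origin in the middle of its underside
- bearing: bystander: steel ball bearing lying flat, 35 mm wide, 11 mm high; origin in the middle of its underside

How it is judged:
By the outcome, as a careful person would: the job done as asked, in the order asked, and still so for the second after the job is handed in, with the robot touching nothing.
It also fails if it takes over 70 s, if anything falls off the work surface, if the arm or the gripper's body presses on something with over 40 N, if the wrist force passes 120 N, or if a joint passes its speed limit or range.

ROBOT

A 6-joint arm with a two-finger parallel gripper is mounted at the origin on a cart in front of the work surface, level with it; the furniture and walls round the work are solid. World frame = base frame: x ahead of the robot, y to its left, z up, the work surface at z = 0. Lengths are in m, angles in rad, forces in N, time in s.
With the tool pointing down it reaches from about 0.425 to 0.95 m from the base axis. Payload 3.5 kg.
Tool frame: the origin (TCP) lies on the centre line of the jaws, within the pads' length; the fingertips stand 8 mm ahead of it and the grasp point (between the pads) lies 11 mm behind it; z points along the fingers, y is the line along which they close (so a half turn about z gives the same grasp; the last joint's range is limited). The gripper opens to 85 mm and grips with 20 to 120 N. Pads are 22 mm wide; open, the fingers measure 114 mm over their backs; the gripper's body (76 mm by 85 mm) begins 54 mm behind the grasp point. The pads swing forward as they close: fully open they stand 13 mm farther back than shut.
Start: joints at [-1.255, 0.286, 1.577, -0, 1.279, -0.15], TCP at [0.303, -0.603, 0.239] pointing down, gripper open.
Joint ranges: [-2.77, 2.77], [-0.9, 2.22], [0.21, 2.48], [-1.53, 4.67], [0.24, 2.81], [-2.84, 2.84]. Speed limits (rad/s): [2.79, 2.79, 3.14, 3.14, 3.14, 3.14].

INTERFACE

Orientations are given as a unit quaternion [x, y, z, w].
In Python, from plant import ctrl gives the robot as it stands. The module is installed in compiled form; this text tells all that it offers.
- The arm moves only by the tool send_rows, never from a script. Its argument "steps" is a list of rows, each a list of 5 numbers: the shift along the tool's x, y, z in m, then the turn about the tool's z in degrees, then the opening, from -1 (shut) to 1 (fully open). A call has 1 to 12 rows; each row is the pose to reach, as a shift and turn from the pose commanded when the call began, along the tool's axes at that moment; what a row does not reach only later rows make up. A row lasts 1/10 s, in which the tool goes at most 50 mm and 8.59 degrees, less where a joint would pass 70% of its speed; a pose out of reach is approached as far as the arm can. A call with a gripper value outside its range is refused whole. The fingers move at their own pace and stop on an object; "squeeze" is the grip in N (left out, the last holds). Time passes only in rows, so rows that repeat a pose let the fingers close. It gives the time, the measured TCP pose, the force, the opening and the grip force at its end, in the units of the state.
- ctrl.get_state(): the state, without advancing time (a new reading comes with each control period).
- ctrl.read_camera(name): name is "scene" or "top" or "wrist"; returns the picture (384x512x3 uint8, red, green, blue); there is no depth.
- ctrl.calibration(name): a dict with "intrinsics" (3x3 intrinsics, pixels), "extrinsics" (4x4, takes a point from world to camera coordinates); the wrist camera has in their place "tool_from_camera" (4x4, takes a point from camera to tool coordinates, whose origin is the TCP and whose axes are the flange's). Camera axes: x right, y up, looking along -z (the intrinsics and any distortion apply to the point x, -y, -z); pixel columns grow to the right and rows downward; lengths in m; the calibration is good to about 2 mm. A picture is of the moment at which its call begins: read the wrist's pose just before it. calibration takes no time and is no camera call.
- ctrl.sign_off(): hands the job in; it is judged then, once.
The state is a dict: "time": time; "qpos": joint angles; "dq": joint speeds; "joint_efforts": joint torques, N m; "eef_pos": TCP position; "tcp_rot": TCP orientation; "contact_force": force on the tool from outside, world axes, zero at the start; "wrist_torque": the same for the moment, N m; "opening": opening from 0.0 (shut) to 1.0 (fully open); "finger_force": force on a finger pad.
Only numpy, scipy, OpenCV 4.12 (cv2) and the standard library are available. Lean on these libraries where they do the work, as an engineer would, in place of code of your own. Each camera call takes 0.05 s, during which the arm holds its last target. There are 200 camera calls.

## Working session

There is one attempt and no reset: what is moved stays moved. The work goes in short steps, Python scripts to look and compute and a tool call to move; the robot and the scene stay as the last step left them, time stands still between calls to the robot, and variables do not carry over. Pictures are saved under pics/ and viewed, at most 10 in all, crops included, and the job is handed in when it is done.

Besides the shell and the picture viewer there is one more tool, called after "Request:" by a JSON object that holds its "api" and its "payload". send_rows: Moves the arm, as the interface text tells. Its arguments: {"type":"object","properties":{"steps":{"type":"array","items":{"type":"array","items":{"type":"number"}}},"squeeze":{"type":"number"}},"required":["steps"]}

```bash
mkdir -p pics
python3 - <<'E'
from plant import ctrl
import cv2,numpy as np
s=ctrl.get_state()
print({k:np.round(v,3).tolist() for k,v in s.items()})
for n in("top","scene"):
    cv2.imwrite(f"pics/{n}0.png",cv2.cvtColor(ctrl.read_camera(n),cv2.COLOR_RGB2BGR))
    c=ctrl.calibration(n);print({k:np.round(v,4).tolist() for k,v in c.items()})
print(ctrl.calibration("wrist"))
E
```

```text
{'time': 0.0, 'qpos': [-1.255, 0.287, 1.578, 0.0, 1.279, -0.15], 'dq': [0.001, 0.001, -0.001, -0.001, -0.001, -0.002], 'joint_efforts': [-0.0, -40.599, -29.262, -0.0, 0.006, 0.0], 'eef_pos': [0.303, -0.602, 0.238], 'tcp_rot': [0.973, 0.231, -0.0, -0.001], 'contact_force': [-0.385, -0.266, -0.353], 'wrist_torque': [-0.038, -0.031, 0.003], 'finger_force': 0.0, 'opening': 0.999}
{'intrinsics': [[491.3401, 0.0, 260.191], [0.0, 491.3401, 190.3732], [0.0, 0.0, 1.0]], 'extrinsics': [[-0.0092, -0.9998, -0.0149, -0.0007], [0.9895, -0.0112, 0.1444, -0.571], [-0.1445, -0.0134, 0.9894, -1.2308], [0.0, 0.0, 0.0, 1.0]]}
{'intrinsics': [[362.4232, 0.0, 260.7988], [0.0, 362.4232, 196.9325], [0.0, 0.0, 1.0]], 'extrinsics': [[-0.8448, -0.5349, -0.0084, 0.4867], [0.307, -0.4976, 0.8112, -0.2496], [-0.4381, 0.6828, 0.5847, -0.6384], [0.0, 0.0, 0.0, 1.0]]}
{'intrinsics': array([[334.30574807,   0.        , 258.01468602],
       [  0.        , 334.30574807, 189.04441306],
       [  0.        ,   0.        ,   1.        ]]), 'tool_from_camera': array([[ 4.81616155e-05,  9.64847139e-01,  2.62811712e-01,
         6.57023111e-02],
       [ 9.99999756e-01, -2.29558599e-04,  6.59511529e-04,
        -6.51676663e-04],
       [ 6.96658500e-04,  2.62811616e-01, -9.64846915e-01,
        -1.35629093e-01],
       [ 0.00000000e+00,  0.00000000e+00,  0.00000000e+00,
         1.00000000e+00]])}
```

View pics/top0.png

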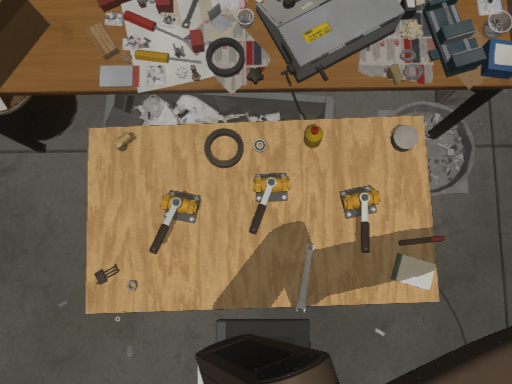

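View pics/scene0.png

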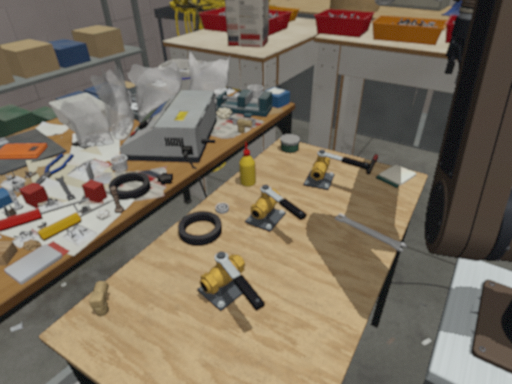

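The top view shows three valves with pivots near (177,203), (270,183) and (364,199), and sleeves pointing towards the robot. The tape roll is at (224,148), the bearing at (260,145) and the bottle at (313,135). I'll refine these.

```bash
cat > h.py <<'E'
import numpy as np,cv2
from plant import ctrl
from scipy.spatial.transform import Rotation as R
def ray(n,px,z,T=None):
    """pixel -> world point on plane z; T = world_from_camera for the wrist"""
    c=ctrl.calibration(n);K=c["intrinsics"]
    if T is None:T=np.linalg.inv(c["extrinsics"])
    d=T[:3,:3]@np.array([(px[0]-K[0,2])/K[0,0],-(px[1]-K[1,2])/K[1,1],-1.])
    return T[:3,3]+d*(z-T[2,3])/d[2]
def wristT():
    s=ctrl.get_state();T=np.eye(4);T[:3,:3]=R.from_quat(s["tcp_rot"]).as_matrix();T[:3,3]=s["eef_pos"]
    return T@ctrl.calibration("wrist")["tool_from_camera"]
def save(n,im,box=None,k=1):
    if box:im=im[box[1]:box[3],box[0]:box[2]]
    cv2.imwrite(n,cv2.cvtColor(cv2.resize(im,None,fx=k,fy=k,interpolation=cv2.INTER_CUBIC),cv2.COLOR_RGB2BGR))
E
python3 - <<'E'
from h import *
im=ctrl.read_camera("top");save("pics/crop.png",im,(140,165,400,265),3)
hsv=cv2.cvtColor(im,cv2.COLOR_RGB2HSV)
for (u,v) in((177,203),(270,183),(364,199)):
    x0,y0=u-35,v-30
    def comps(m,z,nm):
        sub=m[y0:y0+90,x0:x0+70].astype(np.uint8)
        n,l,st,ce=cv2.connectedComponentsWithStats(sub)
        i=1+np.argsort(-st[1:,4])[:1]
        for k in i:
            p=np.argwhere(l==k)[:,::-1]+[x0,y0]
            w=np.array([ray("top",q,z)[:2] for q in p]);c=w.mean(0)
            e,V=np.linalg.eigh(np.cov((w-c).T));d=V[:,1]
            print(nm,st[k,4],p.mean(0).round(1),c.round(4),"dir deg",np.degrees(np.arctan2(d[1],d[0])).round(1),"len",np.sqrt(12*e).round(3))
    H,S,V=[hsv[...,i].astype(int) for i in range(3)]
    comps((V<60),0.0975,"sleeve")
    comps((S<70)&(V>120),0.09,"bare lever")
    comps((S>170)&(V>90)&(H>15),0.05,"brass")
    comps((S<110)&(V<115)&(V>50),0.008,"foot")
for n,p,z in(("tape",(224,148),.024),("bearing",(260,145),.011),("bottle",(313,130),.135)):print(n,ray("top",p,z).round(3))
E
```

```text
sleeve 112 [159.  236.4] [0.4516 0.2414] dir deg 154.4 len [0.021 0.072]
bare lever 174 [170.8 212.6] [0.5108 0.2148] dir deg 153.2 len [0.02  0.066]
brass 220 [187.4 206.2] [0.5308 0.1803] dir deg 95.6 len [0.035 0.044]
foot 221 [158.7 237.8] [0.4528 0.262 ] dir deg 154.9 len [0.019 0.08 ]
sleeve 137 [257.1 215.8] [0.4998 0.0009] dir deg 155.6 len [0.015 0.069]
bare lever 184 [266.5 192.3] [ 0.559  -0.0228] dir deg 154.6 len [0.023 0.07 ]
brass 174 [281.1 184.6] [ 0.5841 -0.0606] dir deg 130.2 len [0.029 0.042]
foot 216 [257.2 218.2] [0.5019 0.0024] dir deg 158.9 len [0.019 0.08 ]
sleeve 225 [364.4 236.8] [ 0.4457 -0.2597] dir deg 178.6 len [0.019 0.073]
bare lever 185 [364.1 208. ] [ 0.517  -0.2633] dir deg 178.5 len [0.02  0.071]
brass 211 [351.4 201. ] [ 0.5396 -0.2397] dir deg 114.7 len [0.034 0.041]
foot 182 [365.4 235.8] [ 0.4527 -0.28  ] dir deg 179.2 len [0.017 0.073]
tape [0.689 0.089 0.024]
bearing [ 0.699 -0.007  0.011]
bottle [ 0.704 -0.138  0.135]
```

View pics/crop.png

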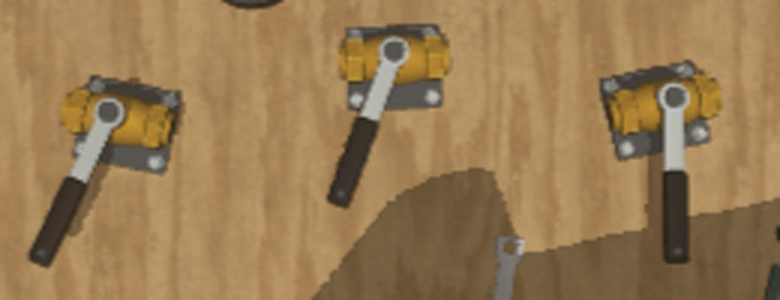

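Zoomed crop: the pivots are at crop (109,111), (394,50) and (674,97). The left pipe is yawed about -14°, the middle about 0° and the right about +14°. All levers swing open towards image-left. I'll straddle each sleeve with loosely open fingers so nothing gets squeezed, starting with the right valve.

```bash
cat >> h.py <<'E'
PX=dict(L=((176.3,202),(.4516,.2414)),M=((271.3,181.7),(.4998,.0009)),Rt=((364.7,197.3),(.4457,-.2597)))
def geo(k):
    p=ray("top",PX[k][0],.093)[:2];s=np.array(PX[k][1]);d=(s-p)/np.linalg.norm(s-p)
    return p,s,np.degrees(np.arctan2(d[1],d[0])),p+.1*d
def goto(xy,z,yaw):
    s=ctrl.get_state();M=R.from_quat(s["tcp_rot"]).as_matrix()
    d=M.T@(np.array([*xy,z])-s["eef_pos"]);y0=np.degrees(np.arctan2(M[1,0],M[0,0]))
    print("shift",d.round(4),"turn",((y0-yaw+180)%360-180).round(1),"q6",np.degrees(s["qpos"][5]).round(1))
E
python3 - <<'E'
from h import *
for k in PX:
    p,s,a,t=geo(k);print(k,"pivot",p.round(4),"dist",np.linalg.norm(s-p).round(4),"ang",a.round(1),"target",t.round(4))
p,s,a,t=geo("Rt");goto(t,.2,a)
E
```

```text
L pivot [0.5366 0.2011] dist 0.0941 ang 154.7 target [0.4462 0.2439]
M pivot [ 0.5849 -0.0351] dist 0.0924 ang 157.1 target [0.4928 0.0039]
Rt pivot [ 0.5432 -0.2653] dist 0.0976 ang 176.7 target [ 0.4434 -0.2596]
shift [ 0.2794 -0.2434  0.0387] turn -150.0 q6 -8.6
```

Request:
{"api": "send_rows", "payload": {"steps": [[0.02,-0.02,0.0,-8,0.1],[0.045,-0.04,0.0,-16,0.1],[0.07,-0.06,0.0,-24,0.1],[0.095,-0.08,0.0,-32,0.1],[0.12,-0.105,0.0,-40,0.1],[0.145,-0.125,0.005,-48,0.1],[0.17,-0.145,0.01,-56,0.1],[0.19,-0.165,0.015,-64,0.1],[0.215,-0.185,0.02,-72,0.1],[0.24,-0.205,0.025,-80,0.1],[0.26,-0.225,0.03,-88,0.1],[0.279,-0.243,0.038,-96,0.1]]}}

```text
time: 1.35
eef_pos: [0.4437, -0.2593, 0.2012]
tcp_rot: [0.477, 0.879, -0.0, 0.0]
contact_force: [-0.5, -0.2, 1.3]
opening: 0.552
finger_force: 0.0
```

Request:
{"api": "send_rows", "payload": {"steps": [[0,0,0,-8,0.1],[0,0,0,-16,0.1],[0,0,0,-24,0.1],[0,0,0,-32,0.1],[0,0,0,-40,0.1],[0,0,0,-48,0.1],[0,0,0,-54,0.1],[0,0,0,-54,0.1],[0,0,0,-54,0.1]]}}

```text
time: 2.25
eef_pos: [0.4432, -0.2605, 0.2011]
tcp_rot: [0.03, 1.0, 0.0, -0.0]
contact_force: [-0.0, 0.0, -0.3]
opening: 0.552
finger_force: 0.0
```

Run:
```python
from h import *
p,s,a,t=geo("Rt");goto(t,.08,a)
T=wristT();im=ctrl.read_camera("wrist");save("pics/w1.png",im)
M=np.linalg.inv(T);K=ctrl.calibration("wrist")["intrinsics"]
for q in (p,t):
    c=M[:3,:3]@np.array([*q,.0975])+M[:3,3];print(K[0,0]*c[0]/-c[2]+K[0,2],-K[1,1]*c[1]/-c[2]+K[1,2])
print(ctrl.get_state()["opening"],ctrl.get_state()["contact_force"])
```

```text
shift [-1.000e-04  9.000e-04  1.211e-01] turn -0.2 q6 -128.3
259.081862205218 309.4234141416497
258.80446505120324 192.23139477657844
0.5518838267640687 [ 0.55412099 -0.38466885  0.12997476]
```

View pics/w1.png

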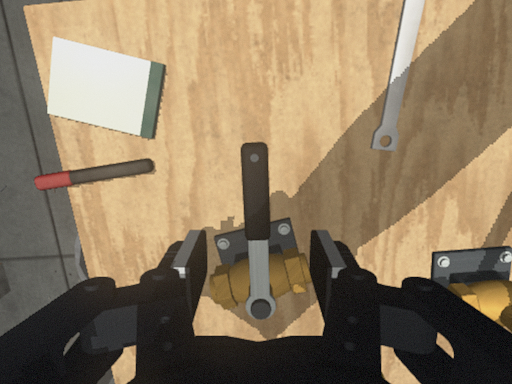

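Wrist view: the right lever is at column ~257 and its pivot at (260,308), matching the prediction to about 1 mm. The opening is about 16° and the fingers clear both sides. Next I descend.

Request:
{"api": "send_rows", "payload": {"steps": [[0,0,0.03,0,0.1],[0,0,0.06,0,0.1],[0,0,0.09,0,0.1],[0,0,0.11,0,0.1],[0,0,0.121,0,0.1],[0,0,0.121,0,-0.25],[0,0,0.121,0,-0.25],[0,0,0.121,0,-0.25],[0,0,0.121,0,-0.25]], "squeeze": 20}}

```text
time: 3.2
eef_pos: [0.4441, -0.2613, 0.0817]
tcp_rot: [0.029, 1.0, -0.001, 0.001]
contact_force: [0.6, -0.8, -0.4]
opening: 0.375
finger_force: 0.0
```

Request:
{"api": "send_rows", "payload": {"steps": [[-0.0001,0.0035,0,2,-0.25],[-0.0002,0.007,0,4,-0.25],[-0.0005,0.0105,0,6,-0.25],[-0.001,0.0139,0,8,-0.25],[-0.0015,0.0174,0,10,-0.25],[-0.0022,0.0208,0,12,-0.25],[-0.0022,0.0208,0,12,-0.25]]}}

```text
time: 3.9
eef_pos: [0.447, -0.2403, 0.0812]
tcp_rot: [0.133, 0.991, -0.001, 0.001]
contact_force: [-0.7, -1.1, 1.2]
opening: 0.377
finger_force: 0.4
```

Request:
{"api": "send_rows", "payload": {"steps": [[-0.0001,0.0035,0,2,-0.25],[-0.0002,0.007,0,4,-0.25],[-0.0005,0.0105,0,6,-0.25],[-0.001,0.0139,0,8,-0.25]]}}

```text
time: 4.3
eef_pos: [0.4515, -0.2273, 0.081]
tcp_rot: [0.202, 0.979, -0.0, 0.0]
contact_force: [-1.0, -1.5, -0.1]
opening: 0.371
finger_force: 0.5
```

Request:
{"api": "send_rows", "payload": {"steps": [[-0.0001,0.0035,0,2,-0.25],[-0.0002,0.007,0,4,-0.25],[-0.0005,0.0105,0,6,-0.25]]}}

```text
time: 4.6
eef_pos: [0.4561, -0.2178, 0.0809]
tcp_rot: [0.253, 0.967, -0.0, 0.0]
contact_force: [-1.8, -0.7, 0.5]
opening: 0.378
finger_force: 0.5
```

Request:
{"api": "send_rows", "payload": {"steps": [[-0.0001,0.0035,0,2,-0.25],[-0.0002,0.007,0,4,-0.25],[-0.0005,0.0105,0,6,-0.25],[-0.0005,0.0105,0,6,-0.25]]}}

```text
time: 5.0
eef_pos: [0.4618, -0.2086, 0.0808]
tcp_rot: [0.303, 0.953, -0.0, 0.0]
contact_force: [-0.9, -0.5, 1.1]
opening: 0.376
finger_force: 0.4
```

Request:
{"api": "send_rows", "payload": {"steps": [[-0.0001,0.0035,0,2,-0.25],[-0.0002,0.007,0,4,-0.25],[-0.0005,0.0105,0,6,-0.25],[-0.0005,0.0105,0,6,-0.25]]}}

```text
time: 5.4
eef_pos: [0.4682, -0.2004, 0.0807]
tcp_rot: [0.352, 0.936, -0.0, 0.0]
contact_force: [-0.6, -1.0, 0.9]
opening: 0.376
finger_force: 0.4
```

Request:
{"api": "send_rows", "payload": {"steps": [[-0.0001,0.0035,0,2,-0.25],[-0.0002,0.007,0,4,-0.25],[-0.0005,0.0105,0,6,-0.25],[-0.0005,0.0105,0,6,-0.25]]}}

```text
time: 5.8
eef_pos: [0.4754, -0.1928, 0.0805]
tcp_rot: [0.4, 0.916, -0.0, 0.0]
contact_force: [-0.2, -1.6, 1.1]
opening: 0.373
finger_force: 0.4
```

Request:
{"api": "send_rows", "payload": {"steps": [[-0.0001,0.0052,0,3,-0.25],[-0.0005,0.0105,0,6,-0.25],[-0.0012,0.0156,0,9,-0.25],[-0.0022,0.0208,0,12,-0.25],[-0.0034,0.0259,0,15,-0.25],[-0.0049,0.0309,0,18,-0.25],[-0.0066,0.0358,0,21,-0.25],[-0.0086,0.0407,0,24,-0.25],[-0.0086,0.0407,0,24,-0.25]]}}

```text
time: 6.7
eef_pos: [0.5112, -0.1713, 0.0803]
tcp_rot: [0.582, 0.813, 0.0, -0.0]
contact_force: [-0.7, -0.4, -0.1]
opening: 0.374
finger_force: 0.4
```

Run:
```python
from h import *
p,s,a,t=geo("Rt");e=ctrl.get_state()["eef_pos"][:2]
print(np.linalg.norm(e-p),np.degrees(np.arctan2(*(e-p)[::-1])))
T=wristT();im=ctrl.read_camera("wrist");save("pics/w2.png",im)
```

```text
0.09925213350183756 108.8166823003596
```

View pics/w2.png

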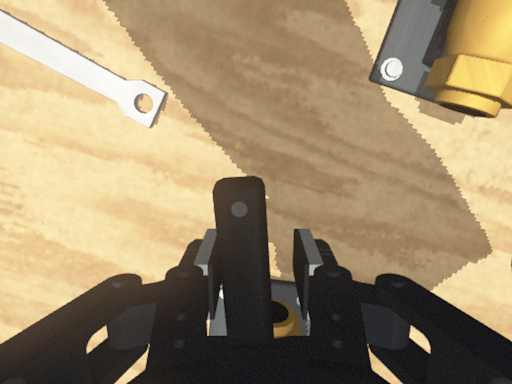

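The lever rides on the left finger (columns ~215-265), near the open stop. I creep on until I feel the stop.

Request:
{"api": "send_rows", "payload": {"steps": [[-0.0001,0.0035,0,2,-0.25],[-0.0002,0.007,0,4,-0.25],[-0.0005,0.0105,0,6,-0.25],[-0.0008,0.0122,0,7,-0.25],[-0.0008,0.0122,0,7,-0.25]]}}

```text
time: 7.25
eef_pos: [0.5227, -0.1683, 0.0802]
tcp_rot: [0.631, 0.776, -0.0, -0.0]
contact_force: [-1.4, -0.7, 0.1]
opening: 0.376
finger_force: 0.4
```

Request:
{"api": "send_rows", "payload": {"steps": [[0,0.0017,0,1,-0.25],[-0.0001,0.0035,0,2,-0.25],[-0.0001,0.0035,0,2,-0.25]]}}

```text
time: 7.55
eef_pos: [0.5264, -0.1676, 0.0803]
tcp_rot: [0.645, 0.764, 0.0, -0.0]
contact_force: [-0.6, 0.3, 0.7]
opening: 0.375
finger_force: 0.5
```

Request:
{"api": "send_rows", "payload": {"steps": [[0,0.0017,0,1,-0.25],[-0.0001,0.0035,0,2,-0.25],[-0.0001,0.0035,0,2,-0.25]]}}

```text
time: 7.85
eef_pos: [0.53, -0.1671, 0.0803]
tcp_rot: [0.658, 0.753, 0.0, -0.0]
contact_force: [-0.8, 0.2, -0.3]
opening: 0.374
finger_force: 0.5
```

Request:
{"api": "send_rows", "payload": {"steps": [[0,0.0017,0,1,-0.25],[-0.0001,0.0035,0,2,-0.25],[-0.0001,0.0035,0,2,-0.25]]}}

```text
time: 8.15
eef_pos: [0.5332, -0.1667, 0.0802]
tcp_rot: [0.671, 0.741, -0.0, -0.0]
contact_force: [-2.1, 0.6, 1.6]
opening: 0.376
finger_force: 0.8
```

Request:
{"api": "send_rows", "payload": {"steps": [[0,0.0017,0,1,-0.25],[-0.0001,0.0035,0,2,-0.25],[-0.0001,0.0035,0,2,-0.25]]}}

```text
time: 8.45
eef_pos: [0.5365, -0.1664, 0.0801]
tcp_rot: [0.684, 0.729, -0.0, -0.001]
contact_force: [-2.2, 0.1, 0.9]
opening: 0.377
finger_force: 1.6
```

Run:
```python
from h import *
save("pics/c3.png",ctrl.read_camera("top"),(300,150,420,250),6)
```

```text
(no output)
```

View pics/c3.png

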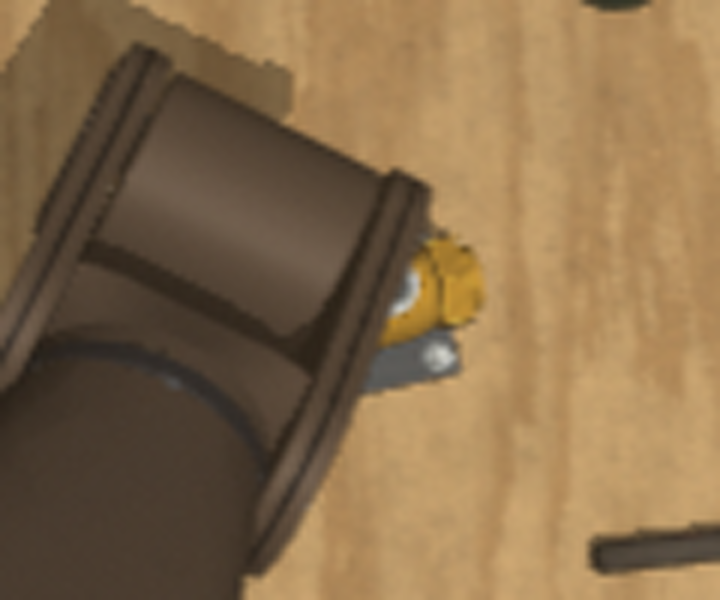

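The top view is blocked by the wrist, so it doesn't help here. Finger force is rising (0.4, 0.8, 1.6), so this is the stop. One small confirming push, then I back off and lift.

Request:
{"api": "send_rows", "payload": {"steps": [[0,0.0017,0,1,-0.25],[-0.0001,0.0035,0,2,-0.25],[-0.0001,0.0035,0,2,-0.25]]}}

```text
time: 8.8
eef_pos: [0.5399, -0.1662, 0.08]
tcp_rot: [0.697, 0.717, -0.0, -0.001]
contact_force: [-5.7, 0.4, 1.2]
opening: 0.377
finger_force: 2.3
```

Request:
{"api": "send_rows", "payload": {"steps": [[0,-0.0017,0,-1,-0.25],[-0.0001,-0.0035,0,-2,-0.25],[-0.0005,-0.0105,0,-6,0.1],[-0.0005,-0.0105,0,-6,0.1],[-0.0005,-0.0105,-0.01,-6,0.1],[-0.0005,-0.0105,-0.03,-6,0.1],[-0.0005,-0.0105,-0.06,-6,0.1],[-0.0005,-0.0105,-0.09,-6,0.1],[-0.0005,-0.0105,-0.12,-6,0.1],[-0.0005,-0.0105,-0.12,-6,0.1]]}}

```text
time: 9.8
eef_pos: [0.5336, -0.1689, 0.2075]
tcp_rot: [0.658, 0.753, 0.002, 0.007]
contact_force: [0.5, 0.5, -0.4]
opening: 0.549
finger_force: 0.0
```

Run:
```python
from h import *
T=wristT();save("pics/w4.png",ctrl.read_camera("wrist"))
p,s,a,t=geo("M");goto(t,.2,a)
M=np.linalg.inv(T);K=ctrl.calibration("wrist")["intrinsics"]
p=geo("Rt")[0]
for ang in(100,103,106):
    q=p+.13*np.array([np.cos(np.radians(ang)),np.sin(np.radians(ang))])
    c=M[:3,:3]@np.array([*q,.0975])+M[:3,3];print(ang,K[0,0]*c[0]/-c[2]+K[0,2],-K[1,1]*c[1]/-c[2]+K[1,2])
```

```text
shift [ 0.1758 -0.0162  0.0036] turn -59.4 q6 -35.6
100 245.82274690003234 144.62373097666438
103 236.57308232010482 145.2600416406394
106 227.3845942343534 146.37805914710597
```

View pics/w4.png

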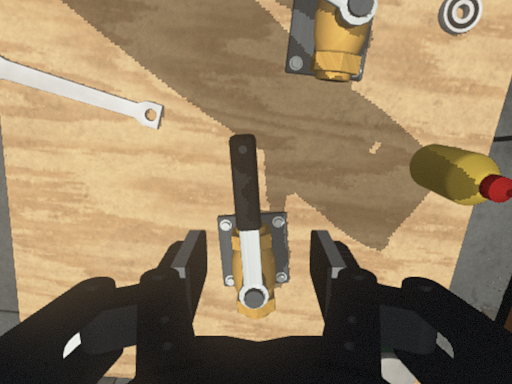

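Wrist view: the right lever, (255,297) to (242,140), lies in line with its pipe, so it is open and left there. Next is the middle valve.

Request:
{"api": "send_rows", "payload": {"steps": [[0.02,-0.002,0.0,-8,0.1],[0.045,-0.004,0.0,-16,0.1],[0.07,-0.006,0.0,-24,0.1],[0.095,-0.008,0.0,-32,0.1],[0.12,-0.011,0.0,-40,0.1],[0.145,-0.013,0.003,-48,0.1],[0.165,-0.015,0.003,-54,0.1],[0.176,-0.016,0.003,-59,0.1],[0.176,-0.016,0.003,-59,0.1],[0.176,-0.016,0.003,-59,0.1]]}}

```text
time: 10.85
eef_pos: [0.4903, 0.005, 0.1967]
tcp_rot: [0.203, 0.979, -0.0, -0.0]
contact_force: [0.1, -0.1, 1.2]
opening: 0.551
finger_force: 0.0
```

Run:
```python
from h import *
p,s,a,t=geo("M");goto(t,.08,a)
T=wristT();im=ctrl.read_camera("wrist");save("pics/w5.png",im)
M=np.linalg.inv(T);K=ctrl.calibration("wrist")["intrinsics"]
for q in (p,t):
    c=M[:3,:3]@np.array([*q,.0975])+M[:3,3];print(K[0,0]*c[0]/-c[2]+K[0,2],-K[1,1]*c[1]/-c[2]+K[1,2])
```

```text
shift [-2.800e-03 -1.000e-04  1.167e-01] turn -0.5 q6 -77.9
258.96053011003556 315.65513999796065
257.9505263512602 197.43426826919872
```

View pics/w5.png

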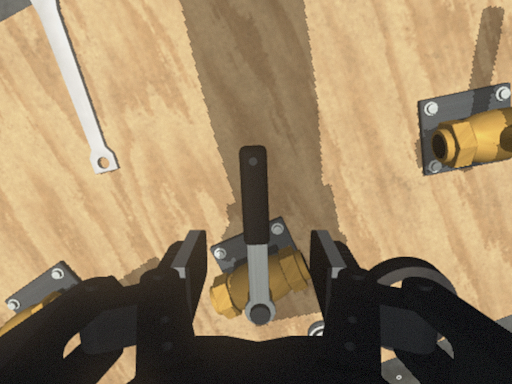

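The middle lever is centred (pivot (260,313), sleeve column ~255) and about 0.38 rad open. Descend and start the probe. I use small steps because the bind could start from 0.5 rad.

Request:
{"api": "send_rows", "payload": {"steps": [[-0.003,0,0.03,0,0.1],[-0.003,0,0.06,0,0.1],[-0.003,0,0.09,0,0.1],[-0.003,0,0.11,0,0.1],[-0.003,0,0.117,0,0.1],[-0.003,0,0.117,0,-0.25],[-0.003,0,0.117,0,-0.25],[-0.003,0,0.117,0,-0.25],[-0.003,0,0.117,0,-0.25]]}}

```text
time: 11.8
eef_pos: [0.4941, 0.0036, 0.0817]
tcp_rot: [0.202, 0.979, 0.0, 0.001]
contact_force: [0.4, 0.2, 0.4]
opening: 0.38
finger_force: 0.0
```

Request:
{"api": "send_rows", "payload": {"steps": [[-0.0001,0.0035,0,2,-0.25],[-0.0002,0.007,0,4,-0.25],[-0.0005,0.0105,0,6,-0.25],[-0.0005,0.0105,0,6,-0.25]]}}

```text
time: 12.2
eef_pos: [0.4983, 0.0132, 0.0811]
tcp_rot: [0.253, 0.968, -0.0, 0.001]
contact_force: [-0.2, -1.5, -0.5]
opening: 0.375
finger_force: 0.6
```

Request:
{"api": "send_rows", "payload": {"steps": [[-0.0001,0.0035,0,2,-0.25],[-0.0002,0.007,0,4,-0.25],[-0.0005,0.0105,0,6,-0.25],[-0.0005,0.0105,0,6,-0.25]]}}

```text
time: 12.6
eef_pos: [0.5038, 0.0221, 0.081]
tcp_rot: [0.303, 0.953, -0.0, 0.001]
contact_force: [0.1, -0.4, 0.9]
opening: 0.377
finger_force: 0.6
```

Request:
{"api": "send_rows", "payload": {"steps": [[-0.0001,0.0035,0,2,-0.25],[-0.0002,0.007,0,4,-0.25],[-0.0005,0.0105,0,6,-0.25],[-0.0005,0.0105,0,6,-0.25]]}}

```text
time: 13.0
eef_pos: [0.5101, 0.0304, 0.0807]
tcp_rot: [0.352, 0.936, -0.0, 0.0]
contact_force: [0.2, -0.7, 0.8]
opening: 0.374
finger_force: 0.6
```

Request:
{"api": "send_rows", "payload": {"steps": [[-0.0001,0.0035,0,2,-0.25],[-0.0002,0.007,0,4,-0.25],[-0.0002,0.007,0,4,-0.25]]}}

```text
time: 13.3
eef_pos: [0.5146, 0.0355, 0.0805]
tcp_rot: [0.384, 0.923, -0.0, 0.0]
contact_force: [0.1, -0.6, 0.8]
opening: 0.375
finger_force: 0.6
```

Request:
{"api": "send_rows", "payload": {"steps": [[-0.0001,0.0035,0,2,-0.25],[-0.0002,0.007,0,4,-0.25],[-0.0002,0.007,0,4,-0.25]]}}

```text
time: 13.6
eef_pos: [0.5196, 0.0404, 0.0804]
tcp_rot: [0.416, 0.909, -0.0, -0.0]
contact_force: [-0.4, -0.5, 0.5]
opening: 0.375
finger_force: 0.6
```

Request:
{"api": "send_rows", "payload": {"steps": [[-0.0001,0.0035,0,2,-0.25],[-0.0002,0.007,0,4,-0.25],[-0.0005,0.0105,0,6,-0.25],[-0.0005,0.0105,0,6,-0.25]]}}

```text
time: 14.0
eef_pos: [0.5278, 0.0469, 0.0803]
tcp_rot: [0.463, 0.886, -0.0, -0.0]
contact_force: [-1.4, -0.3, 0.0]
opening: 0.376
finger_force: 0.6
```

Request:
{"api": "send_rows", "payload": {"steps": [[-0.0001,0.0035,0,2,-0.25],[-0.0002,0.007,0,4,-0.25],[-0.0005,0.0105,0,6,-0.25],[-0.0005,0.0105,0,6,-0.25]]}}

```text
time: 14.4
eef_pos: [0.5366, 0.0525, 0.0802]
tcp_rot: [0.509, 0.861, -0.0, -0.0]
contact_force: [-2.2, -0.3, 0.4]
opening: 0.373
finger_force: 0.6
```

Request:
{"api": "send_rows", "payload": {"steps": [[-0.0001,0.0035,0,2,-0.25],[-0.0002,0.007,0,4,-0.25],[-0.0005,0.0105,0,6,-0.25],[-0.0005,0.0105,0,6,-0.25]]}}

```text
time: 14.8
eef_pos: [0.5461, 0.0571, 0.0802]
tcp_rot: [0.553, 0.833, -0.0, -0.0]
contact_force: [-1.3, -0.7, 1.4]
opening: 0.373
finger_force: 0.6
```

Finger force stays flat at 0.6, so the middle valve is sound. On to its open stop.

Request:
{"api": "send_rows", "payload": {"steps": [[-0.0001,0.0052,0,3,-0.25],[-0.0005,0.0105,0,6,-0.25],[-0.0012,0.0156,0,9,-0.25],[-0.0022,0.0208,0,12,-0.25],[-0.0034,0.0259,0,15,-0.25],[-0.0049,0.0309,0,18,-0.25],[-0.0066,0.0358,0,21,-0.25],[-0.0066,0.0358,0,21,-0.25]]}}

```text
time: 15.6
eef_pos: [0.5819, 0.0649, 0.0802]
tcp_rot: [0.696, 0.718, 0.0, -0.0]
contact_force: [-2.1, 0.6, 0.5]
opening: 0.376
finger_force: 0.6
```

Request:
{"api": "send_rows", "payload": {"steps": [[-0.0001,0.0035,0,2,-0.25],[-0.0002,0.007,0,4,-0.25],[-0.0002,0.007,0,4,-0.25]]}}

```text
time: 15.9
eef_pos: [0.5886, 0.0649, 0.0802]
tcp_rot: [0.721, 0.693, -0.0, -0.0]
contact_force: [-1.8, 0.1, 0.7]
opening: 0.374
finger_force: 0.6
```

Request:
{"api": "send_rows", "payload": {"steps": [[-0.0001,0.0035,0,2,-0.25],[-0.0002,0.007,0,4,-0.25],[-0.0002,0.007,0,4,-0.25]]}}

```text
time: 16.2
eef_pos: [0.5948, 0.0644, 0.0798]
tcp_rot: [0.744, 0.668, -0.001, -0.001]
contact_force: [-2.5, 0.3, 1.2]
opening: 0.378
finger_force: 1.7
```

Request:
{"api": "send_rows", "payload": {"steps": [[0,0.0017,0,1,-0.25],[-0.0001,0.0035,0,2,-0.25],[-0.0001,0.0035,0,2,-0.25]]}}

```text
time: 16.5
eef_pos: [0.5986, 0.0639, 0.0799]
tcp_rot: [0.756, 0.654, -0.001, -0.001]
contact_force: [-5.6, 0.5, 1.8]
opening: 0.374
finger_force: 2.5
```

Request:
{"api": "send_rows", "payload": {"steps": [[0,-0.0017,0,-1,-0.25],[-0.0001,-0.0035,0,-2,-0.25],[-0.0005,-0.0105,0,-6,0.1],[-0.0005,-0.0105,0,-6,0.1],[-0.0005,-0.0105,-0.01,-6,0.1],[-0.0005,-0.0105,-0.03,-6,0.1],[-0.0005,-0.0105,-0.06,-6,0.1],[-0.0005,-0.0105,-0.09,-6,0.1],[-0.0005,-0.0105,-0.12,-6,0.1],[-0.0005,-0.0105,-0.12,-6,0.1]]}}

```text
time: 17.5
eef_pos: [0.5931, 0.0645, 0.2078]
tcp_rot: [0.722, 0.692, 0.005, 0.005]
contact_force: [0.5, -0.3, 0.6]
opening: 0.549
finger_force: 0.0
```

Run:
```python
from h import *
save("pics/w6.png",ctrl.read_camera("wrist"))
p,s,a,t=geo("L");goto(t,.2,a)
```

```text
shift [ 0.1733 -0.1527  0.0033] turn -67.0 q6 -1.2
```

View pics/w6.png

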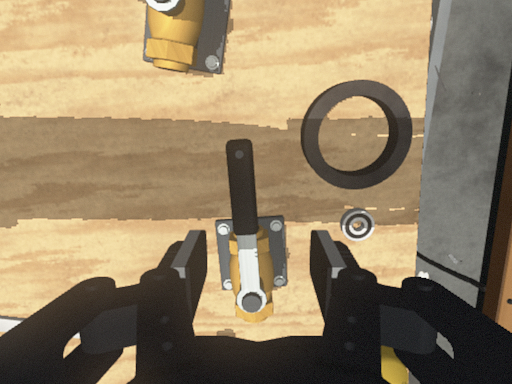

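The middle lever, (251,302) to (238,143), lies in line with its pipe. The left valve must be the binding one, but I will feel it first.

Request:
{"api": "send_rows", "payload": {"steps": [[0.02,-0.018,0.0,-8,0.1],[0.045,-0.04,0.0,-16,0.1],[0.07,-0.062,0.0,-24,0.1],[0.095,-0.084,0.0,-32,0.1],[0.12,-0.106,0.0,-40,0.1],[0.145,-0.128,0.003,-48,0.1],[0.165,-0.145,0.003,-56,0.1],[0.173,-0.153,0.003,-64,0.1],[0.173,-0.153,0.003,-67,0.1],[0.173,-0.153,0.003,-67,0.1],[0.173,-0.153,0.003,-67,0.1]]}}

```text
time: 18.65
eef_pos: [0.443, 0.2437, 0.1967]
tcp_rot: [0.22, 0.976, -0.0, -0.0]
contact_force: [-0.1, -0.6, -0.7]
opening: 0.549
finger_force: 0.0
```

Run:
```python
from h import *
p,s,a,t=geo("L");goto(t,.08,a)
T=wristT();im=ctrl.read_camera("wrist")
g=im.max(2)[130:225,215:305]<70
n,l,st,ce=cv2.connectedComponentsWithStats(g.astype(np.uint8))
k=1+st[1:,4].argmax();w=np.array([ray("wrist",(u+215,v+130),.0975,T)[:2] for v,u in np.argwhere(l==k)])
c=w.mean(0);e,V=np.linalg.eigh(np.cov((w-c).T));d=V[:,1]
print(st[k],ce[k]+[215,130],c,np.degrees(np.arctan2(d[1],d[0])),np.sqrt(12*e))
```

```text
shift [-0.0029  0.0017  0.1167] turn -0.1 q6 -47.3
[  32   15   46   80 1555] [260.91832797 195.07009646] [0.44492764 0.24501969] 159.18453381397157 [0.02227543 0.05110555]
```

Request:
{"api": "send_rows", "payload": {"steps": [[-0.003,0.001,0.03,0,0.1],[-0.003,0.001,0.06,0,0.1],[-0.003,0.001,0.09,0,0.1],[-0.003,0.001,0.11,0,0.1],[-0.003,0.001,0.117,0,0.1],[-0.003,0.001,0.117,0,-0.25],[-0.003,0.001,0.117,0,-0.25],[-0.003,0.001,0.117,0,-0.25],[-0.003,0.001,0.117,0,-0.25]]}}

```text
time: 19.6
eef_pos: [0.4471, 0.2438, 0.0817]
tcp_rot: [0.219, 0.976, 0.001, 0.001]
contact_force: [-1.0, -0.2, 0.2]
opening: 0.374
finger_force: 0.0
```

Request:
{"api": "send_rows", "payload": {"steps": [[-0.0001,0.0035,0,2,-0.25],[-0.0002,0.007,0,4,-0.25],[-0.0005,0.0105,0,6,-0.25],[-0.0005,0.0105,0,6,-0.25]]}}

```text
time: 20.0
eef_pos: [0.4515, 0.253, 0.0811]
tcp_rot: [0.27, 0.963, 0.0, 0.0]
contact_force: [-0.7, -0.3, -0.0]
opening: 0.374
finger_force: 0.4
```

Request:
{"api": "send_rows", "payload": {"steps": [[-0.0001,0.0035,0,2,-0.25],[-0.0002,0.007,0,4,-0.25],[-0.0005,0.0105,0,6,-0.25],[-0.0005,0.0105,0,6,-0.25]]}}

```text
time: 20.4
eef_pos: [0.4572, 0.2616, 0.0808]
tcp_rot: [0.319, 0.948, 0.0, 0.0]
contact_force: [-0.0, -1.1, 0.9]
opening: 0.374
finger_force: 0.4
```

Request:
{"api": "send_rows", "payload": {"steps": [[-0.0001,0.0035,0,2,-0.25],[-0.0002,0.007,0,4,-0.25],[-0.0002,0.007,0,4,-0.25]]}}

```text
time: 20.7
eef_pos: [0.4615, 0.267, 0.0806]
tcp_rot: [0.352, 0.936, 0.0, 0.0]
contact_force: [-1.0, -0.1, 0.5]
opening: 0.371
finger_force: 0.4
```

Request:
{"api": "send_rows", "payload": {"steps": [[-0.0001,0.0035,0,2,-0.25],[-0.0002,0.007,0,4,-0.25],[-0.0002,0.007,0,4,-0.25]]}}

```text
time: 21.0
eef_pos: [0.4662, 0.272, 0.0805]
tcp_rot: [0.385, 0.923, 0.0, -0.0]
contact_force: [-0.8, -1.1, 1.2]
opening: 0.378
finger_force: 0.4
```

Request:
{"api": "send_rows", "payload": {"steps": [[-0.0001,0.0035,0,2,-0.25],[-0.0002,0.007,0,4,-0.25],[-0.0002,0.007,0,4,-0.25]]}}

```text
time: 21.3
eef_pos: [0.4712, 0.2768, 0.0804]
tcp_rot: [0.416, 0.909, -0.0, -0.0]
contact_force: [0.1, -0.2, 0.8]
opening: 0.377
finger_force: 0.4
```

Request:
{"api": "send_rows", "payload": {"steps": [[-0.0001,0.0035,0,2,-0.25],[-0.0002,0.007,0,4,-0.25],[-0.0002,0.007,0,4,-0.25]]}}

```text
time: 21.6
eef_pos: [0.4766, 0.2812, 0.0803]
tcp_rot: [0.448, 0.894, -0.0, -0.0]
contact_force: [-1.1, -0.3, 0.8]
opening: 0.377
finger_force: 0.4
```

Request:
{"api": "send_rows", "payload": {"steps": [[-0.0001,0.0035,0,2,-0.25],[-0.0002,0.007,0,4,-0.25],[-0.0002,0.007,0,4,-0.25]]}}

```text
time: 21.9
eef_pos: [0.4816, 0.2846, 0.0799]
tcp_rot: [0.479, 0.878, -0.001, -0.001]
contact_force: [-2.0, -2.5, 1.1]
opening: 0.373
finger_force: 1.7
```

Request:
{"api": "send_rows", "payload": {"steps": [[-0.0001,0.0035,0,2,-0.25],[-0.0002,0.007,0,4,-0.25],[-0.0002,0.007,0,4,-0.25]]}}

```text
time: 22.2
eef_pos: [0.4866, 0.2877, 0.0795]
tcp_rot: [0.509, 0.861, -0.003, -0.001]
contact_force: [-4.8, -5.0, 2.7]
opening: 0.375
finger_force: 3.0
```

It tightens clearly (finger force 0.4, 1.7, 3.0; wrist about 7 N), so the left valve binds. I swing it back to shut.

Request:
{"api": "send_rows", "payload": {"steps": [[-0.0001,-0.0052,0,-3,-0.25],[-0.0005,-0.0105,0,-6,-0.25],[-0.0012,-0.0156,0,-9,-0.25],[-0.0022,-0.0208,0,-12,-0.25],[-0.0034,-0.0259,0,-15,-0.25],[-0.0049,-0.0309,0,-18,-0.25],[-0.0066,-0.0358,0,-21,-0.25],[-0.0086,-0.0407,0,-24,-0.25]]}}

```text
time: 23.0
eef_pos: [0.4574, 0.262, 0.0807]
tcp_rot: [0.318, 0.948, 0.001, 0.001]
contact_force: [1.2, 0.5, -0.2]
opening: 0.372
finger_force: 0.5
```

Request:
{"api": "send_rows", "payload": {"steps": [[-0.0001,-0.0052,0,-3,-0.25],[-0.0005,-0.0105,0,-6,-0.25],[-0.0012,-0.0156,0,-9,-0.25],[-0.0022,-0.0208,0,-12,-0.25],[-0.0034,-0.0259,0,-15,-0.25],[-0.0049,-0.0309,0,-18,-0.25],[-0.0066,-0.0358,0,-21,-0.25],[-0.0066,-0.0358,0,-21,-0.25]]}}

```text
time: 23.8
eef_pos: [0.4409, 0.2292, 0.0806]
tcp_rot: [0.141, 0.99, 0.001, 0.001]
contact_force: [1.1, 0.6, -0.4]
opening: 0.375
finger_force: 0.4
```

Request:
{"api": "send_rows", "payload": {"steps": [[-0.0001,-0.0035,0,-2,-0.25],[-0.0002,-0.007,0,-4,-0.25],[-0.0002,-0.007,0,-4,-0.25]]}}

```text
time: 24.1
eef_pos: [0.4391, 0.2227, 0.0806]
tcp_rot: [0.107, 0.994, 0.0, 0.001]
contact_force: [0.6, 0.6, 0.1]
opening: 0.378
finger_force: 0.4
```

Tool yaw is 168°. Creep to the shut stop.

Request:
{"api": "send_rows", "payload": {"steps": [[0,-0.0017,0,-1,-0.25],[-0.0001,-0.0035,0,-2,-0.25],[-0.0001,-0.0035,0,-2,-0.25]]}}

```text
time: 24.4
eef_pos: [0.4381, 0.2191, 0.0804]
tcp_rot: [0.09, 0.996, 0.0, 0.0]
contact_force: [0.7, -0.3, 0.1]
opening: 0.376
finger_force: 0.4
```

Request:
{"api": "send_rows", "payload": {"steps": [[0,-0.0017,0,-1,-0.25],[-0.0001,-0.0035,0,-2,-0.25],[-0.0001,-0.0035,0,-2,-0.25]]}}

```text
time: 24.7
eef_pos: [0.4375, 0.2155, 0.0803]
tcp_rot: [0.072, 0.997, 0.0, -0.0]
contact_force: [0.8, 1.2, -0.2]
opening: 0.376
finger_force: 0.4
```

Request:
{"api": "send_rows", "payload": {"steps": [[0,-0.0017,0,-1,-0.25],[-0.0001,-0.0035,0,-2,-0.25],[-0.0001,-0.0035,0,-2,-0.25]]}}

```text
time: 25.0
eef_pos: [0.4371, 0.2122, 0.0804]
tcp_rot: [0.055, 0.998, 0.0, 0.0]
contact_force: [1.0, 1.7, -0.1]
opening: 0.378
finger_force: 1.2
```

Request:
{"api": "send_rows", "payload": {"steps": [[0,-0.0017,0,-1,-0.25],[-0.0001,-0.0035,0,-2,-0.25],[-0.0001,-0.0035,0,-2,-0.25]]}}

```text
time: 25.3
eef_pos: [0.4369, 0.2088, 0.0804]
tcp_rot: [0.038, 0.999, 0.0, 0.0]
contact_force: [0.9, 3.3, 0.3]
opening: 0.373
finger_force: 1.9
```

Request:
{"api": "send_rows", "payload": {"steps": [[0,0.0017,0,1,-0.25],[-0.0001,0.0035,0,2,-0.25],[-0.0005,0.0105,0,6,0.1],[-0.0005,0.0105,0,6,0.1],[-0.0005,0.0105,-0.01,6,0.1],[-0.0005,0.0105,-0.03,6,0.1],[-0.0005,0.0105,-0.06,6,0.1],[-0.0005,0.0105,-0.09,6,0.1],[-0.0005,0.0105,-0.12,6,0.1],[-0.0005,0.0105,-0.12,6,0.1],[-0.0005,0.0105,-0.12,6,0.1]]}}

```text
time: 26.4
eef_pos: [0.4382, 0.2188, 0.2013]
tcp_rot: [0.09, 0.996, -0.0, 0.001]
contact_force: [-0.2, 0.1, -0.2]
opening: 0.55
finger_force: 0.0
```

Run:
```python
from h import *
T=wristT();a=ctrl.read_camera("wrist");b=ctrl.read_camera("top")
b=cv2.resize(b[110:270,140:400],(520,320));b=cv2.copyMakeBorder(b[:,:288],0,64,0,0,cv2.BORDER_CONSTANT)
save("pics/f.png",np.hstack([a,b]))
print(ctrl.get_state()["time"],ctrl.get_state()["contact_force"])
```

```text
26.5 [0.0726347  0.93288088 0.80703743]
```

View pics/f.png

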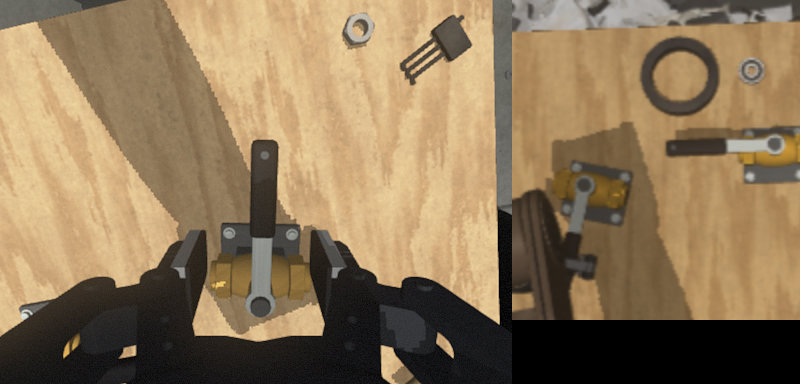

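The left lever, (260,305) to (264,143), is square to its pipe (foot bolts (229,233) to (292,235)). The middle lever is in line, and the tape and bearing have not moved. The gripper is clear, so I hand in.

```bash
python3 -c "
from plant import ctrl
print(ctrl.sign_off())"
```

```text
the job is handed in; nothing more can be done
None
```

The left valve was the binding one: I pushed it only until it clearly tightened (about 7 N), then left it fully shut; the right and middle valves ran freely and are fully open. The job was handed in at about 26.5 s with the gripper clear and, as far as the pictures show, the bench things unmoved.

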